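Load a specimen carrier under the spring clip of a stage

ROBOT

A 6-joint arm with a two-finger parallel gripper is mounted at the origin on a cart in front of the work surface, level with it; the furniture and walls round the work are solid. World frame = base frame: x ahead of the robot, y to its left, z up, the work surface at z = 0. Lengths are in m, angles in rad, forces in N, time in s.
With the tool pointing down it reaches from about 0.375 to 0.9 m from the base axis. Payload 3.1 kg.
Tool frame: the origin (TCP) lies on the centre line of the jaws, within the pads' length; the fingertips stand 14 mm ahead of it and the grasp point (between the pads) lies 5 mm behind it (arm.tips_ahead is the distance from the TCP to the fingertips, in m); z points along the fingers, y is the line along which they close (so a half turn about z gives the same grasp; the last joint's range is limited). The gripper opens to 85 mm and grips with 20 to 120 N. Pads are 22 mm wide; open, the fingers measure 114 mm over their backs; the gripper's body (76 mm by 85 mm) begins 54 mm behind the grasp point. The pads swing forward as they close: fully open they stand 13 mm farther back than shut.
Start: joints at [-1.329, 0.527, 1.433, -0, 1.181, -0.178], TCP at [0.255, -0.571, 0.245] pointing down, gripper open.
Joint ranges: [-3.08, 3.08], [-0.75, 2.2], [0.22, 2.44], [-1.43, 4.57], [0, 2.65], [-2.85, 2.85]. Speed limits (rad/s): [2.79, 2.79, 3.14, 3.14, 3.14, 3.14].

INTERFACE

Orientations are given as a rotation vector (axis times angle).
In Python, from bench import arm, grip, vision, job gives the robot as it stands. Calls block until the motion is done:
- arm.movep(position, orientation): joint-space move of the TCP to a pose.
- arm.servo_line(position, rot=None, max_speed=0.15, force_limit=None): straight line of the TCP; rot=None keeps the orientation; max_speed is the mean speed in m/s. With force_limit (N) it stops when the force on the tool has changed by that much, and returns True; else False.
- arm.goto_joints(angles): joint-space move.
- grip(opening, newtons=None): finger opening in m; newtons is the grip in N (None keeps the last); returns when the fingers have stopped.
- arm.sleep(seconds).
- arm.inverse_kinematics(position, orientation): joint angles nearest the present ones, or None.
- arm.state(): the state.
- vision.snapshot(name): name is "side" or "top"; returns a dict with "frame" (420x560x3 uint8, blue, green, red), "depth" (420x560 float32, m along the optical axis (not along the pixel's ray), 0 where there is no reading), "K" (3x3 intrinsics, pixels), "origin" and "rotation" of the camera in the world. Camera axes: x right, y up, looking along -z (the intrinsics and any distortion apply to the point x, -y, -z); pixel columns grow to the right and rows downward; lengths in m; the calibration is good to about 2 mm. A picture is of the moment at which its call begins.
A pose or a line that the arm cannot do raises arm.IKError and nothing moves.
- job.job_done(): hands the job in; it is judged then, once.
The state is a dict: "time": time; "joints": joint angles; "qvel": joint speeds; "effort": joint torques, N m; "tool_pos": TCP position; "orientation": TCP orientation; "wrist_force": force on the tool from outside, world axes, zero at the start; "ft_torque": the same for the moment, N m; "opening": finger opening in m; "grasp_force": force on a finger pad.
Only numpy, scipy, OpenCV 4.12 (cv2) and the standard library are available. Lean on these libraries where they do the work, as an engineer would, in place of code of your own. Each camera call takes 0.05 s, during which the arm holds its last target. There are 200 camera calls.

TASK

Load the flat metal specimen carrier into the stage: with one fingertip press the long thumb bar of the spring clip down so that its jaw rises, and keep it down while the other fingertip pushes the carrier by its rear lip along the channel, beneath the jaw, until it is fully home against the end stop. Only then let the bar up so that the clip closes on the carrier, and draw the hand clear. The carrier is only pushed, never lifted or carried, and the things standing round the stage stay where they are.

Things in the scene. Friction and masses are not known exactly. Their poses are not given: they have to be found in the camera images.
- stage: Loading stage fixed to the bench: black plate covering x -108..48, y -28..86 mm, its top (deck) 10 mm above the bench. Origin at bench level on the channel's centreline; z up, x = direction in which the carrier is pushed (roughly away from the robot). Side rails 6 mm above the deck, x -45..36, inner faces at y +-20; the channel is open behind. Clip hinge barrel (r 4) along x at y 34, z 20 mm; lugs to z 25.
- end_stop (a point): Foot of the end stop's face, on the deck at stage x 36, y 0 mm (10 mm above the bench). The stop is an aluminium bar across the channel's far end, 10 mm above the deck. The carrier is home when its front edge touches it: its origin then is at stage x 11 mm, the rear face of its lip at x -14 mm.
- clip (a joint): Angle of the steel spring clip, rad: 0 = shut (jaw blocks the carrier), grows as the thumb bar is pressed, hard stop at 0.35. Above about 0.22 the carrier's plate passes freely under the jaw; resting on the loaded carrier it reads about 0.18. It springs shut when let go: about 3 N on the bar starts it, about 7 N holds it fully down.
- thumb_bar (a point): Middle of the top of the clip's thumb bar: ribbed steel plate 128 mm long along the stage's x (x -101..27), 26 mm wide, at stage y 57..83 mm. Shut, it slopes up outward (middle 27, outer edge 31 mm above the bench); fully pressed it is level, top 14 mm above the bench (4 over the deck). It works pressed anywhere along its length; a fingertip can slide along it while pressing.
- jaw_foot (a point): Middle of the underside of the clip's jaw, a down-turned foot at stage x 2..22, y 8..14 mm, with a flat arm above it running to the hinge. Shut it is 1 mm above the deck, fully open about 8 mm.
- carrier: Loose aluminium specimen carrier, 60 to 110 g: plate 50 (x) x 36 (y) x 5 mm with a small glass square in its top, lying on the deck in the rear of the channel (2 mm play to each rail), x about along the stage's x. Origin at the centre of its underside; front edge x 25, rear face x -25 mm. On its rear edge stands a lip 4 mm thick, 36 mm wide, its top 16 mm above the deck.
- push_lip (a point): Middle of the top edge of the rear face of the carrier's lip, the face to push on; 26 mm above the bench.
- tweezers_fine: Fine steel tweezers lying left of the stage, 14x118x10 mm, to be left alone; origin at the centre of the underside
- petri_small: Small clear Petri dish, 55 mm across, 12 mm high, right of the stage; leave alone; origin at the centre of the underside
- vial_2: Small stoppered vial with a black cap, 22 mm across, 47 mm high, beyond the stage; leave alone; origin at the centre of the underside
- coverslip_box: Small flat carton 53x52x18 mm beyond the end stop; leave alone; origin at the centre of the underside
- chuck_flat: Small specimen chuck with a side screw, 29x37x28 mm, right of the stage's near end; leave alone; origin at the centre of the underside

How it is judged:
By the outcome, as a careful person would: the job done as asked, in the order asked, and still so for the second after the job is handed in, with the robot touching nothing.
It also fails if it takes over 45 s, if anything falls off the work surface, if the arm or the gripper's body presses on something with over 40 N, if the wrist force passes 120 N, or if a joint passes its speed limit or range.

## Working session

There is one attempt and no reset: what is moved stays moved. The work goes in short steps, each a Python script; the robot and the scene stay as the last script left them, time stands still between calls to the robot, and variables do not carry over. Pictures are saved under pics/ and viewed, at most 10 in all, crops included, and the job is handed in when it is done.

```bash
ls; mkdir -p pics; python3 - <<'E'
from bench import arm,grip,vision,job
import cv2,numpy as np
for n in("top","side"):
    s=vision.snapshot(n); cv2.imwrite(f"pics/{n}0.png",s["frame"]); np.savez(f"{n}0.npz",**s)
    print(n,s["K"],s["origin"],s["rotation"],s.keys())
st=arm.state();print(st)
E
```

```text
pics
top [[475.71520565   0.         277.39257829]
 [  0.         475.71520565 212.80488216]
 [  0.           0.           1.        ]] [0.48762393 0.04195771 0.91456926] [ 0.09213817 -0.05316143 -1.59259873] dict_keys(['frame', 'depth', 'K', 'origin', 'rotation'])
side [[474.33853663   0.         282.00042325]
 [  0.         474.33853663 207.15242835]
 [  0.           0.           1.        ]] [ 0.60395056 -0.64506356  0.57204733] [0.90370282 0.03020332 0.03522163] dict_keys(['frame', 'depth', 'K', 'origin', 'rotation'])
{'time': 0.1, 'joints': array([-1.32947958e+00,  5.28394755e-01,  1.43376513e+00, -1.47125702e-05,
        1.18141580e+00, -1.78545840e-01]), 'qvel': array([ 0.00110605, -0.00062641, -0.0012522 ,  0.00149264, -0.00073915,
        0.00022622]), 'effort': array([ 1.65540951e-04, -4.43303311e+01, -1.78586644e+01, -2.67777577e-04,
        3.88905595e-03,  2.74486302e-05]), 'tool_pos': array([ 0.25461929, -0.57010845,  0.24442109]), 'orientation': array([-3.07067977e+00, -6.54280611e-01,  1.19034183e-04]), 'wrist_force': array([-0.06850772,  0.37836501,  0.49059112]), 'ft_torque': array([ 0.02319033, -0.00222796, -0.03448707]), 'grasp_force': 0.0, 'opening': 0.08554283012238383}
```

View pics/top0.png

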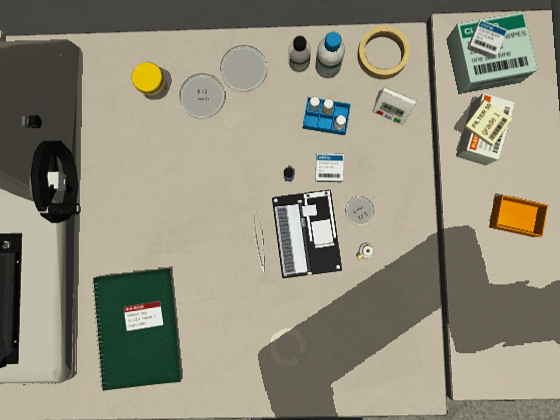

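View pics/side0.png

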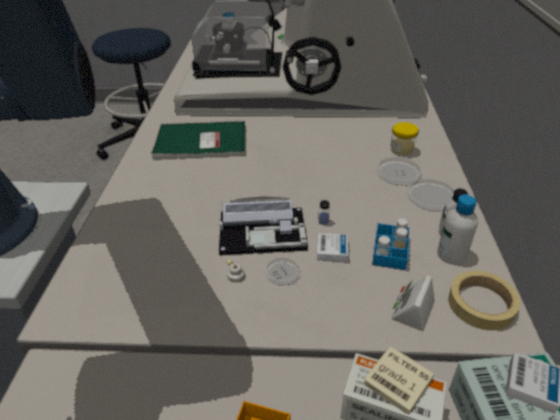

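The top view shows the stage around (308,233), with the bar on its left at x≈292, the carrier at (322,233), and the carton and vial above it. Next I'll segment the plate.

```bash
cat > h.py <<'E'
import numpy as np,cv2
from scipy.spatial.transform import Rotation as R
def ray(s,uv):
    K=s["K"];uv=np.atleast_2d(uv).astype(float)
    d=np.c_[(uv[:,0]-K[0,2])/K[0,0],-(uv[:,1]-K[1,2])/K[1,1],-np.ones(len(uv))]
    return d@R.from_rotvec(s["rotation"]).as_matrix().T
def onplane(s,uv,z):
    d=ray(s,uv);o=s["origin"];return o+d*((z-o[2])/d[:,2])[:,None]
def proj(s,P):
    p=(np.atleast_2d(P)-s["origin"])@R.from_rotvec(s["rotation"]).as_matrix()
    return np.c_[s["K"][0,0]*p[:,0]/-p[:,2]+s["K"][0,2],-s["K"][1,1]*p[:,1]/-p[:,2]+s["K"][1,2]]
E
python3 - <<'E'
from h import *
out=[]
for n,(x0,y0,x1,y1) in dict(top=(266,182,352,284),side=(210,190,315,262)).items():
    s=dict(np.load(f"{n}0.npz")); f=s["frame"]
    m=np.zeros(f.shape[:2],np.uint8); m[y0:y1,x0:x1]=(f[y0:y1,x0:x1].max(2)<60)*255
    m=cv2.morphologyEx(m,cv2.MORPH_CLOSE,np.ones((3,3)))
    k,l,st,_=cv2.connectedComponentsWithStats(m); print(n,st[1:][st[1:,4]>60])
    big=np.isin(l,[1+np.argmax(st[1:,4])]); ys,xs=np.nonzero(big)
    W=onplane(s,np.c_[xs,ys],.01)[:,:2]*1000
    r=cv2.minAreaRect(W.astype(np.float32)); print(r, cv2.boxPoints(r).round(1).tolist())
    c=f[y0:y1,x0:x1]; out.append(cv2.resize(c,None,fx=5.5,fy=5.5,interpolation=cv2.INTER_CUBIC))
    cv2.imwrite(f"pics/{n}_crop.png",out[-1])
    d=s["depth"]; print(d[y0:y1:12,x0:x1:10].round(3))
E
```

```text
top [[ 307  193   24   31  384]
 [ 272  194   70   80 1391]
 [ 280  256   27   22   73]]
((531.3309326171875, 9.496837615966797), (154.171142578125, 112.97817993164062), 6.208830833435059) [[448.6000061035156, 57.29999923706055], [460.79998779296875, -55.0], [614.0999755859375, -38.29999923706055], [601.9000244140625, 74.0]]
[[0.925 0.923 0.925 0.922 0.923 0.922 0.923 0.921 0.922]
 [0.922 0.918 0.918 0.91  0.903 0.901 0.896 0.918 0.918]
 [0.92  0.886 0.895 0.895 0.895 0.911 0.907 0.915 0.91 ]
 [0.919 0.888 0.893 0.897 0.905 0.902 0.906 0.913 0.912]
 [0.916 0.907 0.888 0.889 0.903 0.9   0.896 0.904 0.912]
 [0.912 0.913 0.887 0.887 0.889 0.897 0.898 0.903 0.909]
 [0.912 0.913 0.886 0.887 0.886 0.9   0.898 0.9   0.907]
 [0.909 0.91  0.879 0.886 0.886 0.901 0.898 0.897 0.903]
 [0.907 0.905 0.906 0.906 0.903 0.905 0.904 0.906 0.904]]
side [[ 293  209   10   14   87]
 [ 220  222   87   33 1201]
 [ 276  229   24   13  231]]
((534.9645385742188, -16.130210876464844), (150.4460906982422, 82.63351440429688), 6.271045207977295) [[455.70001220703125, 16.700000762939453], [464.70001220703125, -65.4000015258789], [614.2999877929688, -49.0], [605.2000122070312, 33.20000076293945]]
[[0.978 0.978 0.975 0.972 0.    0.976 0.972 0.974 0.974 0.973 0.971]
 [0.942 0.946 0.934 0.934 0.893 0.89  0.894 0.894 0.894 0.943 0.939]
 [0.917 0.913 0.877 0.877 0.878 0.878 0.874 0.875 0.875 0.897 0.911]
 [0.886 0.854 0.874 0.868 0.873 0.87  0.869 0.867 0.849 0.852 0.883]
 [0.859 0.845 0.846 0.844 0.835 0.834 0.835 0.845 0.842 0.84  0.855]
 [0.833 0.819 0.82  0.821 0.82  0.819 0.822 0.824 0.824 0.824 0.831]]
```

View pics/top_crop.png

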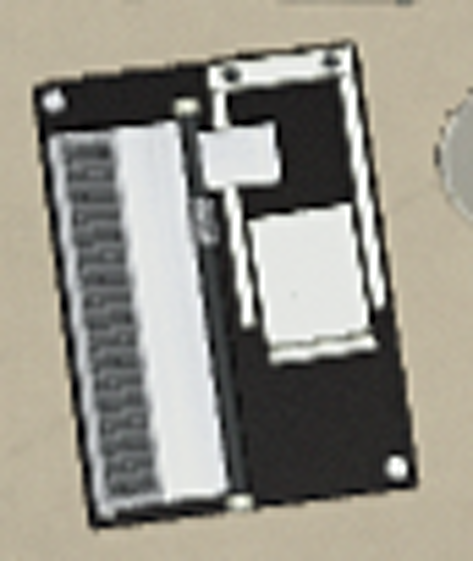

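View pics/side_crop.png

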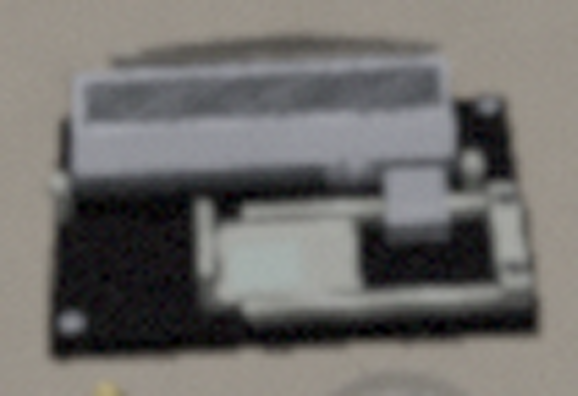

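The crops show the stage clearly. The carrier's lip is at top crop ~(324,348), behind the rails' rear ends, the jaw is at (240,157), and the rear deck below the lip is free. Next I compute the stage pose and lip position, then move above.

```bash
cat >> h.py <<'E'
th=np.radians(6.23); C,S=np.cos(th),np.sin(th); Rz=np.array([[C,-S],[S,C]])
O=np.array([.5313,.0095])-Rz@np.array([-.030,.029])
def w(x,y,z): return np.r_[O+Rz@np.array([x,y])/1000,z/1000]      # stage mm -> world m
def stg(P): return (np.atleast_2d(P)[:,:2]-O)@Rz*1000
E
python3 - <<'E'
from h import *
from bench import arm,grip,vision
s=dict(np.load("top0.npz")); t=dict(np.load("side0.npz"))
print("O",O)
a=np.array([[270,350],[378,338],[273,362],[378,350]])/5.5+[266,182]-.4
print("lip top front/rear edges",stg(onplane(s,a,.026)).round(1))
b=np.array([[248,217],[350,206]])/5.5+[266,182]-.4
print("plate front",stg(onplane(s,b,.015)).round(1))
c=np.array([[52,100],[397,467]])/5.5+[266,182]-.4
print("screws top",stg(onplane(s,c,.011)).round(1))
c=np.array([[487,106],[70,322]])/5.5+[210,190]-.4
print("screws side",stg(onplane(t,c,.011)).round(1))
c=np.array([[207,200],[207,305]])/5.5+[210,190]-.4
print("lip side",stg(onplane(t,c,.026)).round(1))
print(arm.tips_ahead)
for sg in(1,-1):
    y=np.array([-S,C,0])*sg; z=np.array([0,0,-1.]); M=np.c_[np.cross(y,z),y,z]
    print(sg,arm.inverse_kinematics(w(-78,35,100),R.from_matrix(M).as_rotvec()))
E
```

```text
O [ 0.5642699  -0.01607314]
lip top front/rear edges [[-55.   17.1]
 [-55.7 -19.6]
 [-59.1  16.7]
 [-59.7 -19. ]]
plate front [[ -8.5  17.7]
 [ -9.4 -17.5]]
screws top [[  41.2   79.4]
 [-100.   -21.2]]
screws side [[ 41.7  74.6]
 [-98.8 -23.7]]
lip side [[-54.7  14.4]
 [-55.1 -35.5]]
0.014
1 [-2.10633127e-01  5.86055561e-01  1.90898517e+00 -4.44089210e-16
  6.46551922e-01 -1.89016347e+00]
-1 [-0.21063313  0.58605556  1.90898517  0.          0.64655192  1.25142919]
```

The lip's rear face is at stage x≈-59 and y≈-1, and its size matches. Moving above and setting the opening.

```bash
cat >> h.py <<'E'
_y=-np.array([-S,C,0]); _z=np.array([0,0,-1.]); ROT=R.from_matrix(np.c_[np.cross(_y,_z),_y,_z]).as_rotvec()
E
python3 - <<'E'
from h import *
from bench import arm,grip,vision
grip(.056)
arm.movep(w(-80,34.5,110),ROT)
arm.servo_line(w(-80,34.5,55),max_speed=.1)
st=arm.state();print(st["time"],st["opening"],st["wrist_force"],arm.tips_ahead,stg(st["tool_pos"]),st["tool_pos"])
s=vision.snapshot("side"); d=s["frame"]
cv2.imwrite("pics/side1.png",cv2.resize(d[130:270,180:340],None,fx=4.5,fy=4.5,interpolation=cv2.INTER_CUBIC)[:600,:800])
np.savez("side1.npz",**s)
E
```

```text
3.4833 0.05624576760773075 [ 0.84814181  0.36423586 -0.31470633] 0.014 [[-79.79337219  34.25994175]] [0.48122989 0.00932531 0.05509124]
```

View pics/side1.png

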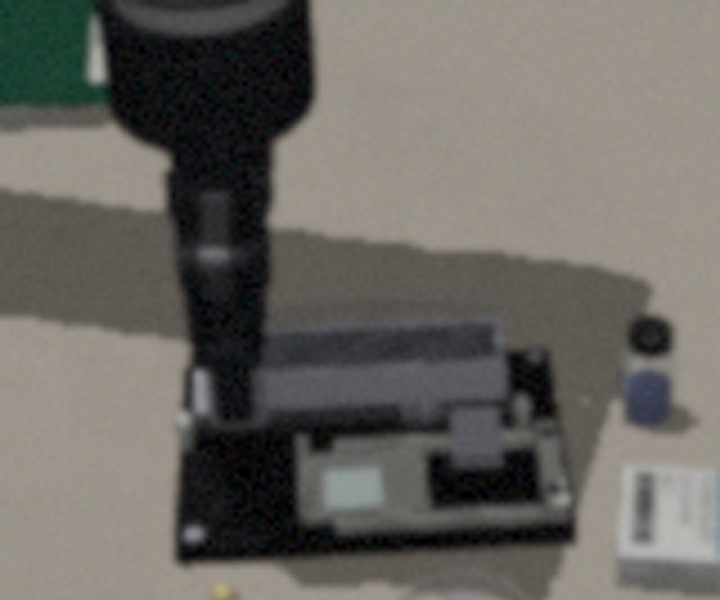

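The gripper is over the bar's rear with the near fingertip at crop ~(235,420). That is clear of the lip, whose rear is at 297. Now pressing down.

```bash
python3 - <<'E'
from h import *
from bench import arm,grip,vision
t=np.load("side1.npz"); print("expected B tip px",((proj(t,[w(-80,0,41),w(-80,0,46)])-[180,130])*4.5).round())
def rep(l):
    st=arm.state();print(l,round(st["time"],2),stg(st["tool_pos"]).round(1),(st["tool_pos"][2]*1000).round(2),st["wrist_force"].round(1),st["ft_torque"].round(2))
hit=arm.servo_line(w(-80,34.5,36),max_speed=.06,force_limit=12); rep(hit)
if not hit:
    hit=arm.servo_line(w(-80,34.5,20),max_speed=.012,force_limit=11); rep(hit)
s=vision.snapshot("side"); d=s["frame"]
cv2.imwrite("pics/side2.png",cv2.resize(d[130:270,180:340],None,fx=4.5,fy=4.5,interpolation=cv2.INTER_CUBIC)[:600,:800])
E
```

```text
expected B tip px [[235. 430.]
 [234. 420.]]
False 4.0 [[-79.7  34.4]] 35.85 [ 0.  -0.3  2.2] [ 0.08 -0.14  0.03]
True 5.03 [[-79.7  34.5]] 23.46 [-1.5  0.7  9.7] [0.3  0.15 0.02]
```

View pics/side2.png

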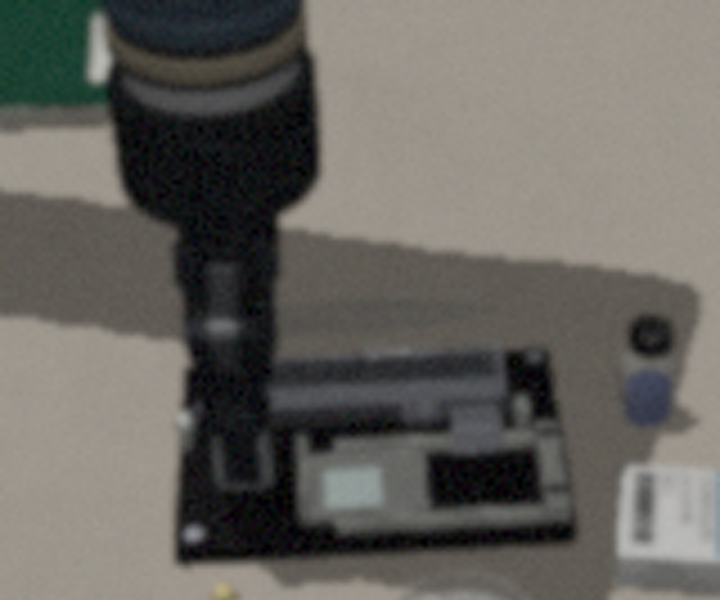

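The bar is flat and the jaw raised, and the near fingertip (240,470) is just behind the lip at the channel's centre. The tip height matches a fully pressed bar at z≈14. Pushing.

```bash
python3 - <<'E'
from h import *
from bench import arm,grip,vision
def rep(l):
    st=arm.state();print(l,round(st["time"],2),stg(st["tool_pos"]).round(1),(st["tool_pos"][2]*1000).round(2),st["wrist_force"].round(1),(st["wrist_force"][:2]@Rz).round(1))
z=23.2
for x in(-60,-45,-34,-29):
    h=arm.servo_line(w(x,34.5,z),max_speed=.03,force_limit=15); rep((x,h))
    if h: break
else:
    h=arm.servo_line(w(-18,34.5,z),max_speed=.01,force_limit=9); rep(h)
s=vision.snapshot("side"); d=s["frame"]
cv2.imwrite("pics/side3.png",cv2.resize(d[130:270,180:340],None,fx=4.5,fy=4.5,interpolation=cv2.INTER_CUBIC)[:600,:800])
E
```

```text
(-60, False) 5.87 [[-68.5  36.4]] 23.07 [-11.5  -2.3  17.2] [-11.7  -1.1]
(-45, False) 6.52 [[-54.5  36.8]] 23.11 [-12.1  -1.7  19.2] [-12.2  -0.3]
(-34, False) 7.03 [[-43.6  36.9]] 23.17 [-13.   -0.1  19.3] [-12.9   1.3]
(-29, False) 7.35 [[-39.3  37. ]] 23.15 [-14.5  -2.2  20. ] [-14.6  -0.6]
True 7.92 [[-39.4  37. ]] 23.58 [-2.4 -2.7  8.8] [-2.7 -2.4]
```

View pics/side3.png

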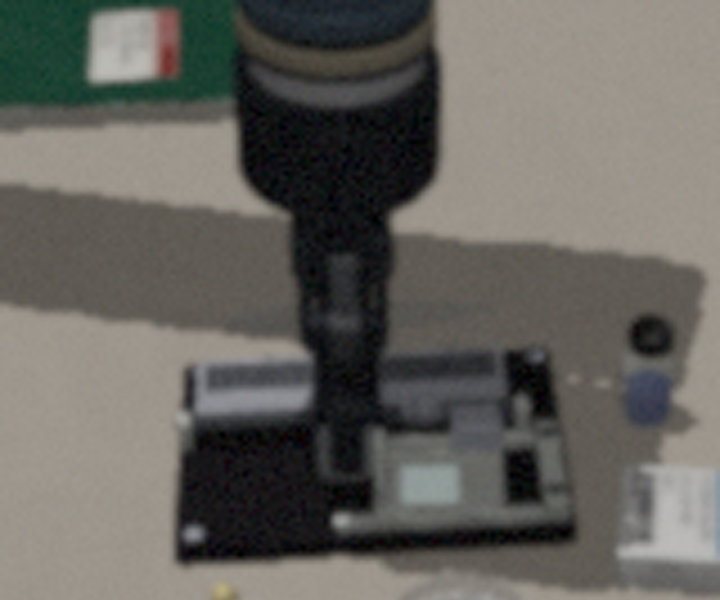

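The clip is open, and the carrier's plate front has passed the jaw (front at ~505, stop at ~540, so about 13 mm to go). The arm is compliant and lags under friction, so I'll continue in steps with a lighter press and watch for a stall.

```bash
python3 - <<'E'
from h import *
from bench import arm,grip,vision
px=-39.4
for x in np.arange(-32,-3,3):
    arm.servo_line(w(x,33.5,23.35),max_speed=.02)
    st=arm.state();p=stg(st["tool_pos"])[0];f=st["wrist_force"][:2]@Rz
    print(x,round(st["time"],2),p.round(1),(st["tool_pos"][2]*1000).round(2),f.round(1),st["wrist_force"][2].round(1))
    if (x>-25 and p[0]-px<.6) or f[0]<-28: break
    px=p[0]
s=vision.snapshot("side"); d=s["frame"]
cv2.imwrite("pics/side4.png",cv2.resize(d[130:270,180:340],None,fx=4.5,fy=4.5,interpolation=cv2.INTER_CUBIC)[:600,:800])
E
```

```text
-32 8.49 [-39.2  36.6] 23.21 [-8.1  5.9] 14.6
-29 8.79 [-38.9  36.7] 23.12 [-12.4   3.2] 17.5
-26 9.09 [-34.7  36. ] 23.22 [-10.9   2.4] 15.9
-23 9.39 [-34.5  36.2] 23.12 [-13.9   0.5] 19.7
```

View pics/side4.png

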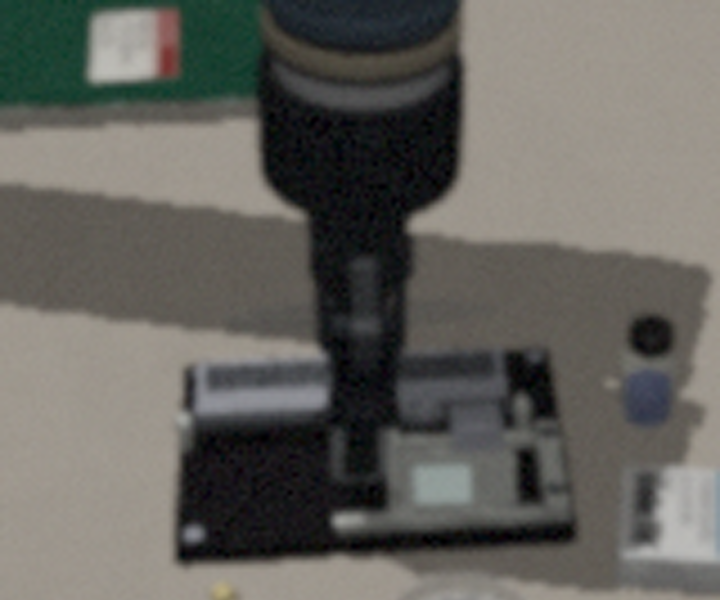

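The plate front is at ~520 against the stop at ~540. The fingertip is stick-slipping on the ribs, with no contact at the stop yet. Continuing with the threshold above friction.

```bash
python3 - <<'E'
from h import *
from bench import arm,grip,vision
for x in np.arange(-20,9,2):
    arm.servo_line(w(x,33.5,23.6),max_speed=.02)
    st=arm.state();p=stg(st["tool_pos"])[0];f=st["wrist_force"][:2]@Rz;fz=st["wrist_force"][2]
    print(x,round(st["time"],2),p.round(1),(st["tool_pos"][2]*1000).round(2),f.round(1),fz.round(1))
    if -f[0]-.75*fz>6 or f[0]<-30 or p[0]>-21: break
s=vision.snapshot("side"); d=s["frame"]
cv2.imwrite("pics/side5.png",cv2.resize(d[130:270,180:340],None,fx=4.5,fy=4.5,interpolation=cv2.INTER_CUBIC)[:600,:800])
E
```

```text
-20 9.74 [-27.7  35.5] 23.34 [-9.7  1.6] 14.5
-18 9.99 [-25.9  35.4] 23.33 [-9.9  0.5] 14.5
-16 10.24 [-24.8  35.4] 23.29 [-11.8  -0.5] 15.5
-14 10.49 [-24.8  35.5] 23.3 [-14.   -0.3] 18.2
-12 10.74 [-24.7  35.5] 23.32 [-17.9  -2.3] 20.9
-10 10.99 [-24.6  35.6] 23.29 [-21.5  -4. ] 22.6
-8 11.24 [-24.5  35.6] 23.29 [-24.   -4.5] 24.6
-6 11.49 [-24.5  35.6] 23.32 [-27.4  -6.1] 28.2
```

View pics/side5.png

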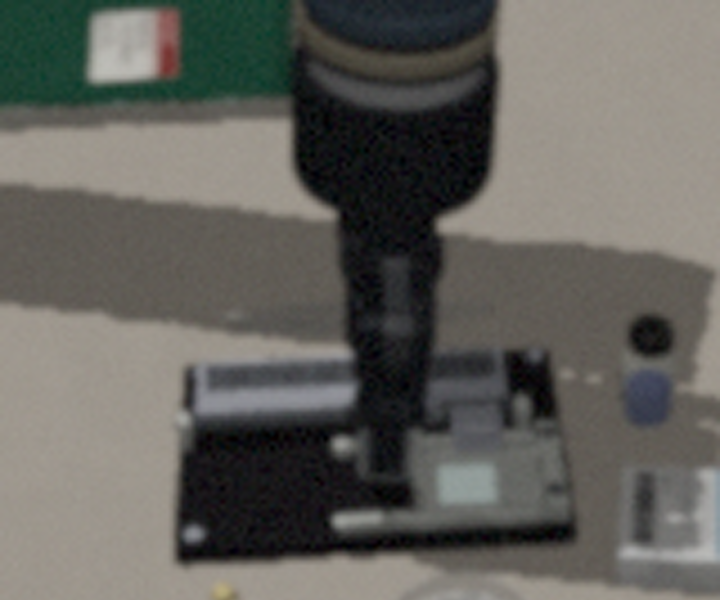

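The carrier has no gap to the stop, and the tool stalled at x≈-24.5 (expected -25) while force rose. It is home. Now I back the fingertip off the lip with the bar still held, then release and retreat.

```bash
python3 - <<'E'
from h import *
from bench import arm,grip,vision
def rep(l):
    st=arm.state();print(l,round(st["time"],2),stg(st["tool_pos"]).round(1),(st["tool_pos"][2]*1000).round(2),st["wrist_force"].round(1))
for x in (-24,-34,-37,-40):
    arm.servo_line(w(x,34.5,23.4),max_speed=.03); rep(x)
    if stg(arm.state()["tool_pos"])[0,0]<-27: break
p=stg(arm.state()["tool_pos"])[0]
arm.servo_line(w(x,34.5,45),max_speed=.03); rep("up")
arm.servo_line(w(x-10,34.5,120),max_speed=.12)
arm.movep(w(-120,-120,220),ROT); rep("clear")
for n,(a,b,c,e) in dict(top=(266,182,352,284),side=(210,190,315,262)).items():
    s=vision.snapshot(n);np.savez(f"{n}9.npz",**s)
    f=[cv2.resize(g["frame"][b:e,a:c],None,fx=4,fy=4,interpolation=cv2.INTER_CUBIC) for g in [s]][0]
    if n=="top": T=f
    else: Sd=f
H=np.zeros((max(T.shape[0],Sd.shape[0]),T.shape[1]+Sd.shape[1],3),np.uint8);H[:T.shape[0],:T.shape[1]]=T;H[:Sd.shape[0],T.shape[1]:]=Sd
cv2.imwrite("pics/end.png",H); print(H.shape)
E
```

```text
-24 12.29 [[-25.4  35.3]] 23.57 [-1.9  3.1  8.8]
-34 12.78 [[-31.1  33.8]] 24.19 [2.8 1.4 6.9]
up 13.64 [[-34.2  34.5]] 44.84 [ 0.2  0.5 -0.6]
clear 15.24 [[-120.3 -119.2]] 219.17 [ 0.4  0.3 -0.5]
(408, 764, 3)
```

View pics/end.png

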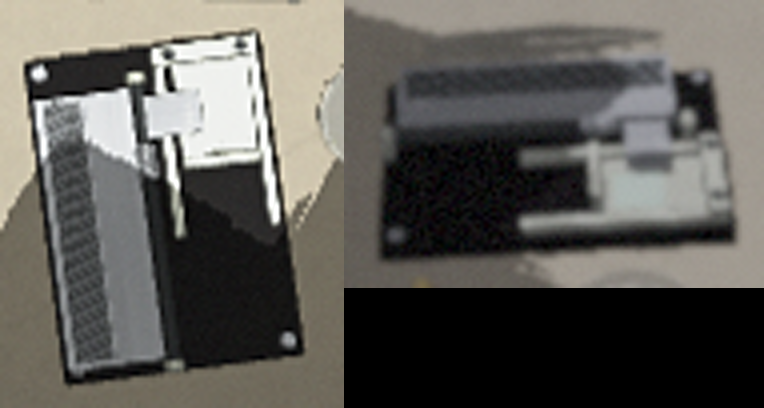

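Both views show the carrier up against the end stop with no dark gap and the jaw resting on it. The hand is clear and the bar is up. A quick number check on the lip edge before handing in.

```bash
python3 - <<'E'
from h import *
from bench import job
s=dict(np.load("top9.npz"))
x=stg(onplane(s,np.array([[188,169],[262,160]])/4+[266,182]-.4,.026)); print(x.round(1))
if abs(x[:,0].mean()+14)<3: print(job.job_done())
E
```

```text
[[-14.9  15.5]
 [-15.3 -19.3]]
the job is handed in; nothing more can be done
None
```

The carrier is home against the end stop with the clip closed on it and the hand clear; I handed the job in at about 15 s of the 45 s allowed, with the lip's rear face measured at x≈-15 mm against the -14 mm target, within camera accuracy.

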